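# Close the vent flaps of the damp box

## Task

The bowls in the damp box should dry slowly now: run a fingertip along the row of four vent flaps on its lid, from left to right as seen from the robot, and fold each flap down flat, one after the other. Push gently; do not shift or lift the box, and leave the pots and tools on and around it where they are.

Things in the scene. Friction and masses are not known exactly. Their poses are not given: they have to be found in the camera images.
- box: Damp box for slow drying: plywood box with a wooden lid that is fast on it, 270 x 410 x 100 mm, about 3 kg, standing loose on the bench. Origin: centre of its underside; z up, y along its long side (towards the robot's left, turned at most 25 degrees), x away from the robot. Its flat lid top is 100 mm above the origin. A row of four aluminium vent flaps lies along the lid's centre line, parallel to y; nothing else stands within 65 mm of that line.
- flap1 (a joint): Angle of the first (leftmost seen from the robot) vent flap in rad: 0 = shut, lying flat on the lid; 1.57 = standing upright; stop at 1.75. It starts open, between 1.0 and 1.6. The flap is a plate 50 mm wide (along the box's x), 45 mm long, 3 mm thick, hinged along its left (+y) edge, so it folds down to the right (-y). The hinge is a little stiff and stays where it is left: about 0.5 N at the free edge moves it.
- hinge1 (a point): Middle of the hinge line of the first (leftmost seen from the robot) flap, fixed on the box at y = 135 mm on the centre line, 2 mm above the lid top. The shut flap reaches from here 45 mm towards -y of the box, its upper face 3.5 mm above the lid top; the bare lid between a shut flap and the next hinge is 30 mm, and 70 mm of bare lid lie beyond either end of the row.
- tip1 (a point): Middle of the free edge of the first (leftmost seen from the robot) flap, 45 mm from its hinge line; moves with the flap.
- flap2 (a joint): Angle of the second vent flap in rad: 0 = shut, lying flat on the lid; 1.57 = standing upright; stop at 1.75. It starts open, between 1.0 and 1.6. The flap is a plate 50 mm wide (along the box's x), 45 mm long, 3 mm thick, hinged along its left (+y) edge, so it folds down to the right (-y). The hinge is a little stiff and stays where it is left: about 0.5 N at the free edge moves it.
- hinge2 (a point): Middle of the hinge line of the second flap, fixed on the box at y = 60 mm on the centre line, 2 mm above the lid top. The shut flap reaches from here 45 mm towards -y of the box, its upper face 3.5 mm above the lid top; the bare lid between a shut flap and the next hinge is 30 mm, and 70 mm of bare lid lie beyond either end of the row.
- tip2 (a point): Middle of the free edge of the second flap, 45 mm from its hinge line; moves with the flap.
- flap3 (a joint): Angle of the third vent flap in rad: 0 = shut, lying flat on the lid; 1.57 = standing upright; stop at 1.75. It starts open, between 1.0 and 1.6. The flap is a plate 50 mm wide (along the box's x), 45 mm long, 3 mm thick, hinged along its left (+y) edge, so it folds down to the right (-y). The hinge is a little stiff and stays where it is left: about 0.5 N at the free edge moves it.
- hinge3 (a point): Middle of the hinge line of the third flap, fixed on the box at y = -15 mm on the centre line, 2 mm above the lid top. The shut flap reaches from here 45 mm towards -y of the box, its upper face 3.5 mm above the lid top; the bare lid between a shut flap and the next hinge is 30 mm, and 70 mm of bare lid lie beyond either end of the row.
- tip3 (a point): Middle of the free edge of the third flap, 45 mm from its hinge line; moves with the flap.
- flap4 (a joint): Angle of the fourth (rightmost) vent flap in rad: 0 = shut, lying flat on the lid; 1.57 = standing upright; stop at 1.75. It starts open, between 1.0 and 1.6. The flap is a plate 50 mm wide (along the box's x), 45 mm long, 3 mm thick, hinged along its left (+y) edge, so it folds down to the right (-y). The hinge is a little stiff and stays where it is left: about 0.5 N at the free edge moves it.
- hinge4 (a point): Middle of the hinge line of the fourth (rightmost) flap, fixed on the box at y = -90 mm on the centre line, 2 mm above the lid top. The shut flap reaches from here 45 mm towards -y of the box, its upper face 3.5 mm above the lid top; the bare lid between a shut flap and the next hinge is 30 mm, and 70 mm of bare lid lie beyond either end of the row.
- tip4 (a point): Middle of the free edge of the fourth (rightmost) flap, 45 mm from its hinge line; moves with the flap.
- cup: Small glazed cup, 50 mm across, 45 mm high, standing on the far part of the lid; origin at the centre of its underside. Leave alone.
- stamp: Small turned wooden stamp, 36 mm across, 50 mm high, standing on the near part of the lid; origin at the centre of its underside. Leave alone.
- bowl1: Unfired tea bowl standing upside down on the bench, 112 mm across, 80 mm high, origin at the centre of its underside. Leave alone. Left of the box.
- bowl2: Unfired tea bowl standing upside down on the bench, 112 mm across, 80 mm high, origin at the centre of its underside. Leave alone. Right of the box, far one.
- bowl3: Unfired tea bowl standing upside down on the bench, 112 mm across, 80 mm high, origin at the centre of its underside. Leave alone. Right of the box, near one.
- mug: Blue mug with a handle, 76 mm across, 85 mm high, left of the box on the bench; origin at the centre of its underside. Leave alone.
- scraper: Spatula-like scraper 170 mm long lying on the bench along the far side of the box; origin at about the middle of its underside. Leave alone.

How it is judged:
By the outcome, as a careful person would: the job done as asked, in the order asked, and still so for the second after the job is handed in, with the robot touching nothing.
It also fails if it takes over 48 s, if anything falls off the work surface, if the arm or the gripper's body presses on something with over 40 N, if the wrist force passes 120 N, or if a joint passes its speed limit or range.

## Robot

A 6-joint arm with a two-finger parallel gripper is mounted at the origin on the work surface. World frame = base frame: x ahead of the robot, y to its left, z up, the work surface at z = 0. Lengths are in m, angles in rad, forces in N, time in s.
With the tool pointing down it reaches from about 0.375 to 0.975 m from the base axis. Payload 3.8 kg.
Tool frame: the origin (TCP) lies midway between the tips of the shut fingers; the grasp point (between the pads) lies 19 mm behind it; x points along the fingers, z is the direction in which the jaws open and shut, and the axes are right-handed (so a half turn about x gives the same grasp; the last joint's range is limited). The gripper opens to 85 mm and grips with 20 to 120 N. Pads are 22 mm wide; open, the fingers measure 114 mm over their backs; the gripper's body (76 mm by 85 mm) begins 54 mm behind the grasp point. The pads swing forward as they close: fully open they stand 13 mm farther back than shut.
Start: joints at [-1.186, 0.264, 1.604, -0, 1.274, -0.037], TCP at [0.276, -0.616, 0.231] pointing down, gripper open.
Joint ranges: [-2.63, 2.63], [-0.94, 2.18], [0.31, 2.57], [-1.31, 4.45], [0, 2.66], [-2.55, 2.55]. Speed limits (rad/s): [2.57, 2.57, 3.14, 3.14, 3.14, 3.14].

## Interface

Orientations are given as a rotation vector (axis times angle).
In Python, from workcell import * gives the robot as it stands. The module is installed in compiled form; this text tells all that it offers.
- The arm moves only by the tool carry_out, never from a script. Its arguments are lists of equal length, an entry for each row: "offset": the shift along the tool's x, y, z in cm, a list of three; "delta_rot": the turn, a rotation vector about the tool's x, y, z in degrees, a list of three. A call has exactly 5 rows; each row shifts and turns the commanded pose from where the row before left it, along the tool's axes as they then stand; what a row does not reach is not made up. A row lasts 1/12 s, in which the tool goes at most 41.7 mm and 7.16 degrees, less where a joint would pass 70% of its speed; a pose out of reach is approached as far as the arm can. A call is refused whole if a number of a shift passes 4.17 or a number of a turn 7.16, either way. A call with a gripper value outside its range is refused whole. "fingers" is the opening, from -1 (shut) to 1 (fully open), set as the call begins (left out, the last holds). The fingers move at their own pace and stop on an object; "newtons" is the grip in N (left out, the last holds). Time passes only in rows, so rows that do not move let the fingers close, or fill a call up. It gives the time, the measured TCP pose, the force and the opening at its end, in the units of the state.
- read_state(): the state, without advancing time (a new reading comes with each control period).
- read_camera(name): name is "scene" or "top" or "wrist"; returns (picture, depth): 480x640x3 uint8, red, green, blue; 480x640 float32, m along the optical axis (not along the pixel's ray), 0 where there is no reading.
- get_calibration(name): a dict with "fx", "fy", "cx", "cy" (pixels), "R" (3x3) and "t" (3): a world point X has camera coordinates R X + t; the wrist camera has in their place "mount" (4x4, takes a point from camera to tool coordinates, whose origin is the TCP and whose axes are the tool frame's). Camera axes: x right, y down, z forward; pixel columns grow to the right and rows downward; lengths in m; the calibration is good to about 2 mm. A picture is of the moment at which its call begins: read the wrist's pose just before it. get_calibration takes no time and is no camera call.
- finish_job(): hands the job in, once; it reports no verdict.
The state is a dict: "time": time; "q": joint angles; "joint_vel": joint speeds; "joint_torque": joint torques, N m; "tool_pos": TCP position; "tcp_rot": TCP orientation; "wrist_force": force on the tool from outside, world axes, zero at the start; "torque": the same for the moment, N m; "width": opening from 0.0 (shut) to 1.0 (fully open).
Only numpy, scipy, OpenCV 4.12 (cv2) and the standard library are available. Lean on these libraries where they do the work, as an engineer would, in place of code of your own. Each camera call takes 0.05 s, during which the arm holds its last target. There are 200 camera calls.

## Working session

There is one attempt and no reset: what is moved stays moved. The work goes in short steps, Python scripts to look and compute and a tool call to move; the robot and the scene stay as the last step left them, time stands still between calls to the robot, and variables do not carry over. Pictures are saved under pics/ and viewed, about 8 in all and at most 12, crops included, and the job is handed in when it is done.

Besides the shell and the picture viewer there is one more tool, called after "Emit:" by a JSON object that holds its "name" and its "arguments". carry_out: Moves the arm, as the interface text tells. Its arguments: {"type":"object","properties":{"offset":{"type":"array"},"delta_rot":{"type":"array"},"fingers":{"type":"number"},"newtons":{"type":"number"}},"required":["offset","delta_rot"]}

```bash
mkdir -p pics; cat > h.py <<'E'
from workcell import *
import numpy as np, cv2
def pts(name):
    im,d=read_camera(name); c=get_calibration(name)
    v,u=np.indices(d.shape)
    P=np.stack([(u-c['cx'])/c['fx']*d,(v-c['cy'])/c['fy']*d,d],-1)
    return im,d,(P-c['t'])@np.array(c['R'])
E
python3 - <<'E'
from h import *
print(read_state())
for n in ('top','scene'):
    im,d,W=pts(n); cv2.imwrite(f'pics/{n}0.png',im[...,::-1]); np.savez(f'{n}0.npz',im=im,d=d,W=W)
    c=get_calibration(n); print(n,np.round(-np.array(c['R']).T@c['t'],3))
print(get_calibration('wrist'))
E
```

```text
{'time': 0.0, 'q': array([-1.18586600e+00,  2.64774440e-01,  1.60538301e+00, -7.22046410e-06,
        1.27371456e+00, -3.68970295e-02]), 'joint_vel': array([ 0.00103998,  0.0009243 ,  0.0011191 , -0.00056449, -0.0004504 ,
       -0.00227247]), 'joint_torque': array([ 1.68767765e-03, -5.15098035e+01, -3.67319119e+01,  1.29588070e-04,
        1.27721616e-02,  1.58775819e-07]), 'tool_pos': array([ 0.27608357, -0.61514456,  0.22994283]), 'tcp_rot': array([ 0.89442861,  1.38164088, -0.89228695]), 'wrist_force': array([ 1.05404354, -0.48998728, -0.6662413 ]), 'torque': array([ 0.0460641 ,  0.0082024 , -0.01373384]), 'width': 1.0000632520267978}
top [0.517 0.046 1.304]
scene [0.862 0.523 0.715]
{'fx': 405.7295769683406, 'fy': 405.7295769683406, 'cx': 312.9699188472073, 'cy': 238.88424206523544, 'mount': array([[-2.71242171e-04, -2.92428621e-01,  9.56287315e-01,
        -1.41323017e-01],
       [ 4.57353985e-04, -9.56287286e-01, -2.92428482e-01,
         7.47105916e-02],
       [ 9.99999859e-01,  3.58042878e-04,  3.93128835e-04,
        -2.95052892e-04],
       [ 0.00000000e+00,  0.00000000e+00,  0.00000000e+00,
         1.00000000e+00]])}
```

View pics/top0.png

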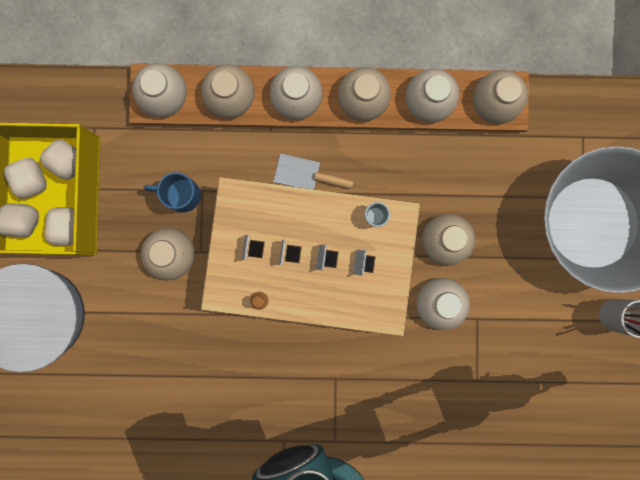

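View pics/scene0.png

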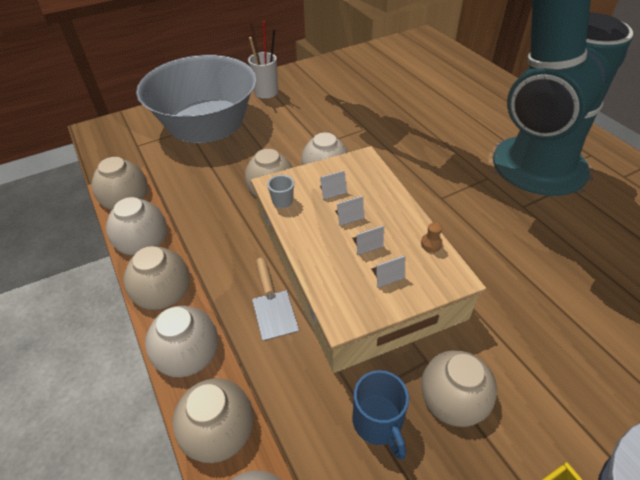

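The top view shows the box at about (310,255), turned slightly clockwise. The flaps are at (250,248), (287,252), (325,258) and (363,263), the cup is at (377,214) and the stamp at (258,300). In the scene view all four flaps stand nearly upright. Next I fit the lid and flaps.

```bash
python3 - <<'E'
from h import *
from scipy.spatial.transform import Rotation as Rn
D=np.load('top0.npz');W=D['W'];d=D['d']
m=((abs(W[...,2]-.1)<.008)&(d>0)&(W[...,0]>.3)&(W[...,0]<.8)).astype(np.uint8)
n,l,s,_=cv2.connectedComponentsWithStats(m); k=1+np.argmax(s[1:,4])
P=W[l==k]; print('lid z',np.median(P[:,2]),P[:,2].std())
r=cv2.minAreaRect(P[:,:2].astype(np.float32)*1000); print(r)
b=cv2.boxPoints(r); c=np.array(r[0])/1000
e=[b[1]-b[0],b[2]-b[1]]; e=max(e,key=np.linalg.norm); e=e/np.linalg.norm(e); e*=np.sign(e[1])
ey=e; ex=np.array([ey[1],-ey[0]]); print('c',c,'ey',ey,'yaw',np.degrees(np.arctan2(-ey[0],ey[1])))
lz=np.median(P[:,2])
np.savez('box.npz',c=c,ex=ex,ey=ey,lz=lz)
for name in('top','scene'):
  A=np.load(name+'0.npz');Q=A['W'][A['d']>0]; bx=(Q[:,:2]-c)@ex; by=(Q[:,:2]-c)@ey; h=Q[:,2]-lz
  print(name)
  for i,hy in enumerate((.135,.06,-.015,-.09)):
    f=(abs(bx)<.03)&(by<hy+.015)&(by>hy-.05)&(h>.006)&(h<.06)
    if f.sum()>5:
      y=by[f]-hy;hh=h[f]; t=hh>hh.max()-.006
      print(i+1,f.sum(),'x',np.round([bx[f].min(),bx[f].max()],3),'ymean',y.mean().round(4),'hmax',hh.max().round(4),'ytop',y[t].mean().round(4))
s=read_state();M=Rn.from_rotvec(s['tcp_rot']).as_matrix();print(M.round(3))
E
```

```text
lid z 0.10090149056973564 0.0023358683704103435
((534.54638671875, 33.20489501953125), (411.01910400390625, 270.92437744140625), 83.43636322021484)
c [0.53454639 0.0332049 ] ey [0.11430656 0.9934456 ] yaw -6.5636296
top
1 87 x [-0.025  0.025] ymean -0.0068 hmax 0.0506 ytop -0.0086
2 81 x [-0.025  0.024] ymean -0.0035 hmax 0.0531 ytop -0.0046
3 175 x [-0.025  0.024] ymean -0.0058 hmax 0.0513 ytop -0.0097
4 247 x [-0.025  0.024] ymean -0.0069 hmax 0.049 ytop -0.0127
scene
1 575 x [-0.024  0.026] ymean -0.0043 hmax 0.0475 ytop -0.0082
2 512 x [-0.024  0.026] ymean -0.002 hmax 0.048 ytop -0.0041
3 520 x [-0.024  0.026] ymean -0.0052 hmax 0.0476 ytop -0.0094
4 511 x [-0.024  0.027] ymean -0.0069 hmax 0.0472 ytop -0.0122
[[-0.001  0.912  0.409]
 [ 0.002  0.409 -0.912]
 [-1.     0.    -0.002]]
```

Lid and flap sizes agree with what was given. Lid z is 0.101, the box is turned -6.6° and the flap tips stand at about 1.3–1.5 rad. I turn the tool so that its y runs along the box's y, with the fingers shut, and then travel over high.

Emit:
{"name": "carry_out", "arguments": {"offset": [[0, 0, 0], [0, 0, 0], [0, 0, 0], [0, 0, 0], [0, 0, 0]], "delta_rot": [[-5.92, 0, 0], [-5.92, 0, 0], [-5.92, 0, 0], [-5.92, 0, 0], [-5.92, 0, 0]], "fingers": -1, "newtons": 20}}

```text
time: 0.52
tool_pos: [0.2762, -0.6154, 0.2304]
tcp_rot: [0.492, 1.515, -0.49]
wrist_force: [0.5, -0.2, -0.2]
width: 0.301
```

Emit:
{"name": "carry_out", "arguments": {"offset": [[0, 0, 0], [0, 0, 0], [0, 0, 0], [0, 0, 0], [0, 0, 0]], "delta_rot": [[-5.92, 0, 0], [-5.92, 0, 0], [-5.92, 0, 0], [-5.92, 0, 0], [-5.92, 0, 0]]}}

```text
time: 0.93
tool_pos: [0.2762, -0.6154, 0.2305]
tcp_rot: [0.088, 1.57, -0.086]
wrist_force: [-0.5, -0.1, 0.2]
width: 0.002
```

Emit:
{"name": "carry_out", "arguments": {"offset": [[0, 3.2, 0], [0, 3.2, 0], [0, 3.2, 0], [0, 3.2, 0], [0, 3.2, 0]], "delta_rot": [[0, 0, 0], [0, 0, 0], [0, 0, 0], [0, 0, 0], [0, 0, 0]]}}

```text
time: 1.35
tool_pos: [0.2945, -0.4551, 0.2305]
tcp_rot: [0.092, 1.569, -0.09]
wrist_force: [0.6, -0.1, -0.2]
width: -0.005
```

Emit:
{"name": "carry_out", "arguments": {"offset": [[0, 3.2, 0], [0, 3.2, 0], [0, 3.2, 0], [0, 3.2, 0], [0, 3.2, 0]], "delta_rot": [[0, 0, 0], [0, 0, 0], [0, 0, 0], [0, 0, 0], [0, 0, 0]]}}

```text
time: 1.77
tool_pos: [0.3129, -0.2962, 0.2307]
tcp_rot: [0.092, 1.569, -0.091]
wrist_force: [0.7, 0.8, 0.0]
width: 0.003
```

Moving as commanded. Next is the second leg to the left of flap 1.

Emit:
{"name": "carry_out", "arguments": {"offset": [[0, 3.42, 1.22], [0, 3.42, 1.22], [0, 3.42, 1.22], [0, 3.42, 1.22], [0, 3.42, 1.22]], "delta_rot": [[0, 0, 0], [0, 0, 0], [0, 0, 0], [0, 0, 0], [0, 0, 0]]}}

```text
time: 2.18
tool_pos: [0.3937, -0.1334, 0.2311]
tcp_rot: [0.091, 1.569, -0.091]
wrist_force: [0.0, -1.3, 0.2]
width: 0.002
```

Emit:
{"name": "carry_out", "arguments": {"offset": [[0, 3.42, 1.22], [0, 3.42, 1.22], [0, 3.42, 1.22], [0, 3.42, 1.22], [0, 3.42, 1.22]], "delta_rot": [[0, 0, 0], [0, 0, 0], [0, 0, 0], [0, 0, 0], [0, 0, 0]]}}

```text
time: 2.6
tool_pos: [0.4741, 0.0295, 0.231]
tcp_rot: [0.09, 1.569, -0.091]
wrist_force: [0.8, -1.3, -0.2]
width: -0.001
```

Emit:
{"name": "carry_out", "arguments": {"offset": [[0, 3.42, 1.22], [0, 3.42, 1.22], [0, 3.42, 1.22], [0, 3.42, 1.22], [0, 3.42, 1.22]], "delta_rot": [[0, 0, 0], [0, 0, 0], [0, 0, 0], [0, 0, 0], [0, 0, 0]]}}

```text
time: 3.02
tool_pos: [0.5544, 0.1922, 0.2307]
tcp_rot: [0.09, 1.57, -0.091]
wrist_force: [0.6, -1.3, 0.3]
width: 0.004
```

```bash
cat >> h.py <<'E'
B=np.load('box.npz')
def bpose():
    s=read_state();p=s['tool_pos'];q=p[:2]-B['c']
    print('t',round(s['time'],2),'bx,by,h mm',np.round(1000*np.array([q@B['ex'],q@B['ey'],p[2]-B['lz']]),1),'F',s['wrist_force'].round(1))
E
python3 - <<'E'
from h import *
from scipy.spatial.transform import Rotation as Rn
bpose(); s=read_state()
print(Rn.from_rotvec(s['tcp_rot']).as_matrix().round(3), s['q'].round(2))
im,d=read_camera('wrist'); cv2.imwrite('pics/w1.png',im[...,::-1])
E
```

```text
t 3.02 bx,by,h mm [  1.6 160.3 129.8] F [ 0.6 -1.3  0.3]
[[-0.001  0.115  0.993]
 [-0.     0.993 -0.115]
 [-1.    -0.    -0.001]] [ 0.29  0.1   1.8  -0.    1.25  0.41]
```

View pics/w1.png

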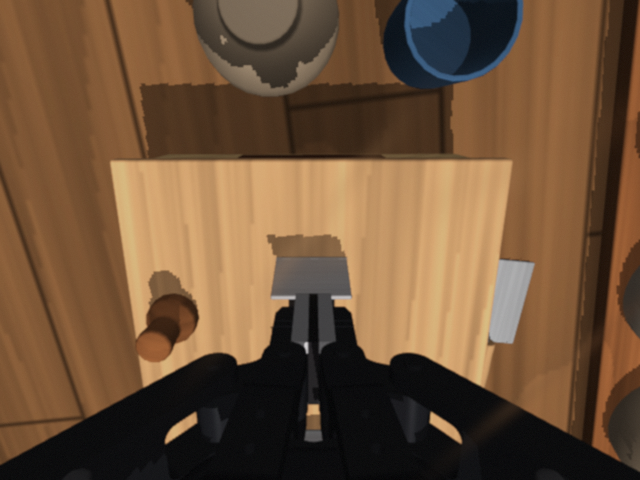

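The wrist view shows flap 1 at (312,275), centred under the shut fingertip at (313,300). The stamp is at (165,325), well off to the side. I descend left of flap 1, then fold it along an arc.

Emit:
{"name": "carry_out", "arguments": {"offset": [[2, 0, 0], [2, 0, 0], [2, 0, 0], [2, 0, 0], [2, 0, 0]], "delta_rot": [[0, 0, 0], [0, 0, 0], [0, 0, 0], [0, 0, 0], [0, 0, 0]]}}

```text
time: 3.48
tool_pos: [0.5537, 0.1903, 0.1298]
tcp_rot: [0.09, 1.57, -0.091]
wrist_force: [0.5, -0.9, 0.4]
width: 0.001
```

Emit:
{"name": "carry_out", "arguments": {"offset": [[0, -0.45, 0], [0, -0.45, 0], [0, -0.45, 0], [0, -0.45, 0], [0, -0.45, 0]], "delta_rot": [[0, 0, 0], [0, 0, 0], [0, 0, 0], [0, 0, 0], [0, 0, 0]]}}

```text
time: 3.9
tool_pos: [0.5529, 0.1678, 0.1331]
tcp_rot: [0.092, 1.566, -0.09]
wrist_force: [1.1, 0.3, -0.4]
width: 0.001
```

Emit:
{"name": "carry_out", "arguments": {"offset": [[0.2, -0.33, 0], [0.2, -0.33, 0], [0.2, -0.33, 0], [0.2, -0.33, 0], [0.2, -0.33, 0]], "delta_rot": [[0, 0, 0], [0, 0, 0], [0, 0, 0], [0, 0, 0], [0, 0, 0]]}}

```text
time: 4.32
tool_pos: [0.5497, 0.1515, 0.1211]
tcp_rot: [0.091, 1.569, -0.091]
wrist_force: [-0.2, 1.4, -0.0]
width: 0.001
```

```bash
python3 -c "
from h import *
bpose()
im,d=read_camera('scene'); cv2.imwrite('pics/s1.png',cv2.resize(im[120:330,220:500,::-1],None,fx=2.5,fy=2.5))"
```

```text
t 4.32 bx,by,h mm [  1.5 119.2  20.2] F [-0.2  1.4 -0. ]
```

View pics/s1.png

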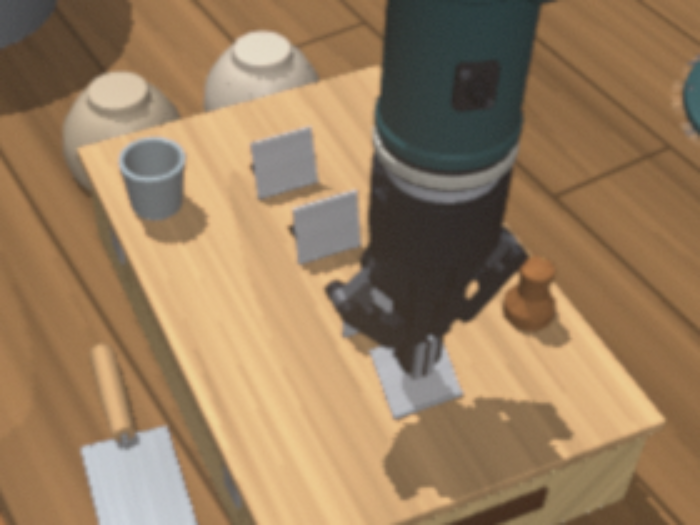

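Flap 1, at (415,375), is going down under the fingertip. The stamp at (530,290) and the cup are clear. I continue the arc.

Emit:
{"name": "carry_out", "arguments": {"offset": [[0.16, -0.2, 0], [0.16, -0.2, 0], [0.16, -0.2, 0], [0.16, -0.2, 0], [0.16, -0.2, 0]], "delta_rot": [[0, 0, 0], [0, 0, 0], [0, 0, 0], [0, 0, 0], [0, 0, 0]]}}

```text
time: 4.78
tool_pos: [0.5486, 0.1416, 0.1131]
tcp_rot: [0.091, 1.569, -0.091]
wrist_force: [0.4, 0.7, 0.2]
width: 0.003
```

Emit:
{"name": "carry_out", "arguments": {"offset": [[0.12, -0.16, 0], [0.12, -0.16, 0], [0.12, -0.16, 0], [0.12, -0.16, 0], [0.12, -0.16, 0]], "delta_rot": [[0, 0, 0], [0, 0, 0], [0, 0, 0], [0, 0, 0], [0, 0, 0]]}}

```text
time: 5.2
tool_pos: [0.5478, 0.1337, 0.1072]
tcp_rot: [0.091, 1.569, -0.091]
wrist_force: [-0.2, -0.4, 0.2]
width: -0.001
```

```bash
python3 -c "
from h import *
bpose()"
```

```text
t 5.2 bx,by,h mm [  1.7 101.3   6.3] F [-0.2 -0.4  0.2]
```

Emit:
{"name": "carry_out", "arguments": {"offset": [[0.05, 0, 0], [0.05, 0, 0], [0.05, 0, 0], [0.05, 0, 0], [0, 0, 0]], "delta_rot": [[0, 0, 0], [0, 0, 0], [0, 0, 0], [0, 0, 0], [0, 0, 0]]}}

```text
time: 5.62
tool_pos: [0.5477, 0.1339, 0.1052]
tcp_rot: [0.091, 1.569, -0.091]
wrist_force: [-0.2, 0.7, -0.4]
width: 0.004
```

Emit:
{"name": "carry_out", "arguments": {"offset": [[0.03, 0, 0], [0.03, 0, 0], [0, 0, 0], [0, 0, 0], [0, 0, 0]], "delta_rot": [[0, 0, 0], [0, 0, 0], [0, 0, 0], [0, 0, 0], [0, 0, 0]]}}

```text
time: 6.03
tool_pos: [0.5477, 0.1339, 0.1046]
tcp_rot: [0.091, 1.569, -0.091]
wrist_force: [0.0, -0.1, 0.3]
width: 0.003
```

Emit:
{"name": "carry_out", "arguments": {"offset": [[0.03, 0, 0], [0.03, 0, 0], [0, 0, 0], [0, 0, 0], [0, 0, 0]], "delta_rot": [[0, 0, 0], [0, 0, 0], [0, 0, 0], [0, 0, 0], [0, 0, 0]]}}

```text
time: 6.45
tool_pos: [0.5477, 0.1338, 0.104]
tcp_rot: [0.091, 1.569, -0.091]
wrist_force: [0.7, -0.6, -0.3]
width: 0.001
```

Emit:
{"name": "carry_out", "arguments": {"offset": [[0.03, 0, 0], [0.03, 0, 0], [0, 0, 0], [0, 0, 0], [0, 0, 0]], "delta_rot": [[0, 0, 0], [0, 0, 0], [0, 0, 0], [0, 0, 0], [0, 0, 0]]}}

```text
time: 6.87
tool_pos: [0.5478, 0.1338, 0.1035]
tcp_rot: [0.091, 1.569, -0.091]
wrist_force: [-0.7, 0.0, 2.0]
width: -0.0
```

Emit:
{"name": "carry_out", "arguments": {"offset": [[0.02, 0, 0], [0, 0, 0], [0, 0, 0], [0, 0, 0], [0, 0, 0]], "delta_rot": [[0, 0, 0], [0, 0, 0], [0, 0, 0], [0, 0, 0], [0, 0, 0]]}}

```text
time: 7.28
tool_pos: [0.5478, 0.1338, 0.1035]
tcp_rot: [0.091, 1.569, -0.091]
wrist_force: [-1.6, -0.8, 2.8]
width: -0.001
```

Flap 1 has a hard stop at z = 0.1035, which is the height of a shut flap, at 2.8 N. I repeat the same pattern 75 mm further for flap 2.

Emit:
{"name": "carry_out", "arguments": {"offset": [[-0.56, 0, 0], [-0.56, -0.3, 0], [-0.56, -0.4, 0], [-0.56, -0.4, 0], [-0.56, -0.4, 0]], "delta_rot": [[0, 0, 0], [0, 0, 0], [0, 0, 0], [0, 0, 0], [0, 0, 0]]}}

```text
time: 7.7
tool_pos: [0.5461, 0.1185, 0.1321]
tcp_rot: [0.091, 1.568, -0.091]
wrist_force: [0.5, -0.5, -0.4]
width: 0.0
```

Emit:
{"name": "carry_out", "arguments": {"offset": [[0, -0.47, 0], [0, -0.47, 0], [0, -0.47, 0], [0, -0.47, 0], [0, -0.47, 0]], "delta_rot": [[0, 0, 0], [0, 0, 0], [0, 0, 0], [0, 0, 0], [0, 0, 0]]}}

```text
time: 8.12
tool_pos: [0.5429, 0.0952, 0.1309]
tcp_rot: [0.091, 1.57, -0.091]
wrist_force: [0.5, -0.1, -0.0]
width: -0.004
```

Emit:
{"name": "carry_out", "arguments": {"offset": [[0.2, -0.33, 0], [0.2, -0.33, 0], [0.2, -0.33, 0], [0.2, -0.33, 0], [0.2, -0.33, 0]], "delta_rot": [[0, 0, 0], [0, 0, 0], [0, 0, 0], [0, 0, 0], [0, 0, 0]]}}

```text
time: 8.53
tool_pos: [0.5413, 0.079, 0.1209]
tcp_rot: [0.091, 1.569, -0.091]
wrist_force: [0.4, 0.6, 0.3]
width: 0.0
```

Emit:
{"name": "carry_out", "arguments": {"offset": [[0.16, -0.2, 0], [0.16, -0.2, 0], [0.16, -0.2, 0], [0.16, -0.2, 0], [0.16, -0.2, 0]], "delta_rot": [[0, 0, 0], [0, 0, 0], [0, 0, 0], [0, 0, 0], [0, 0, 0]]}}

```text
time: 8.95
tool_pos: [0.5403, 0.0691, 0.1132]
tcp_rot: [0.091, 1.569, -0.091]
wrist_force: [-0.2, 0.4, -0.7]
width: -0.001
```

Emit:
{"name": "carry_out", "arguments": {"offset": [[0.12, -0.18, 0], [0.12, -0.18, 0], [0.12, -0.18, 0], [0.12, -0.18, 0], [0.12, -0.18, 0]], "delta_rot": [[0, 0, 0], [0, 0, 0], [0, 0, 0], [0, 0, 0], [0, 0, 0]]}}

```text
time: 9.37
tool_pos: [0.5392, 0.0601, 0.1072]
tcp_rot: [0.091, 1.569, -0.091]
wrist_force: [-0.4, -0.2, -0.0]
width: -0.001
```

```bash
python3 -c "
from h import *
bpose()"
```

```text
t 9.37 bx,by,h mm [ 1.5 27.3  6.3] F [-0.4 -0.2 -0. ]
```

Emit:
{"name": "carry_out", "arguments": {"offset": [[0.07, 0, 0], [0.07, 0, 0], [0.07, 0, 0], [0.07, 0, 0], [0.06, 0, 0]], "delta_rot": [[0, 0, 0], [0, 0, 0], [0, 0, 0], [0, 0, 0], [0, 0, 0]]}}

```text
time: 9.78
tool_pos: [0.5392, 0.0603, 0.1038]
tcp_rot: [0.091, 1.569, -0.091]
wrist_force: [0.3, -0.8, 0.3]
width: -0.0
```

Emit:
{"name": "carry_out", "arguments": {"offset": [[0.03, 0, 0], [0.03, 0, 0], [0.03, 0, 0], [0, 0, 0], [0, 0, 0]], "delta_rot": [[0, 0, 0], [0, 0, 0], [0, 0, 0], [0, 0, 0], [0, 0, 0]]}}

```text
time: 10.2
tool_pos: [0.5393, 0.0604, 0.1034]
tcp_rot: [0.091, 1.569, -0.091]
wrist_force: [-1.9, 0.2, 4.4]
width: 0.002
```

Emit:
{"name": "carry_out", "arguments": {"offset": [[-0.56, 0, 0], [-0.56, -0.3, 0], [-0.56, -0.4, 0], [-0.56, -0.4, 0], [-0.56, -0.4, 0]], "delta_rot": [[0, 0, 0], [0, 0, 0], [0, 0, 0], [0, 0, 0], [0, 0, 0]]}}

```text
time: 10.62
tool_pos: [0.5376, 0.045, 0.1317]
tcp_rot: [0.091, 1.568, -0.091]
wrist_force: [-0.3, 0.1, -0.4]
width: 0.002
```

Emit:
{"name": "carry_out", "arguments": {"offset": [[0, -0.48, 0], [0, -0.48, 0], [0, -0.48, 0], [0, -0.48, 0], [0, -0.48, 0]], "delta_rot": [[0, 0, 0], [0, 0, 0], [0, 0, 0], [0, 0, 0], [0, 0, 0]]}}

```text
time: 11.03
tool_pos: [0.5343, 0.0211, 0.1305]
tcp_rot: [0.091, 1.57, -0.091]
wrist_force: [0.8, 0.9, -0.3]
width: -0.0
```

Emit:
{"name": "carry_out", "arguments": {"offset": [[0.2, -0.33, 0], [0.2, -0.33, 0], [0.2, -0.33, 0], [0.2, -0.33, 0], [0.2, -0.33, 0]], "delta_rot": [[0, 0, 0], [0, 0, 0], [0, 0, 0], [0, 0, 0], [0, 0, 0]]}}

```text
time: 11.45
tool_pos: [0.5327, 0.005, 0.1206]
tcp_rot: [0.091, 1.569, -0.091]
wrist_force: [-0.2, 0.5, 0.3]
width: -0.002
```

Emit:
{"name": "carry_out", "arguments": {"offset": [[0.16, -0.2, 0], [0.16, -0.2, 0], [0.16, -0.2, 0], [0.16, -0.2, 0], [0.16, -0.2, 0]], "delta_rot": [[0, 0, 0], [0, 0, 0], [0, 0, 0], [0, 0, 0], [0, 0, 0]]}}

```text
time: 11.87
tool_pos: [0.5317, -0.0049, 0.1129]
tcp_rot: [0.091, 1.569, -0.091]
wrist_force: [0.1, 0.3, 0.2]
width: -0.001
```

Emit:
{"name": "carry_out", "arguments": {"offset": [[0.12, -0.19, 0], [0.12, -0.19, 0], [0.12, -0.19, 0], [0.12, -0.19, 0], [0.12, -0.19, 0]], "delta_rot": [[0, 0, 0], [0, 0, 0], [0, 0, 0], [0, 0, 0], [0, 0, 0]]}}

```text
time: 12.28
tool_pos: [0.5305, -0.0144, 0.1069]
tcp_rot: [0.091, 1.569, -0.091]
wrist_force: [0.1, -0.3, 0.7]
width: 0.004
```

```bash
python3 -c "
from h import *
bpose()"
```

```text
t 12.28 bx,by,h mm [  1.4 -47.7   6. ] F [ 0.1 -0.3  0.7]
```

Emit:
{"name": "carry_out", "arguments": {"offset": [[0.06, 0, 0], [0.06, 0, 0], [0.06, 0, 0], [0.06, 0, 0], [0.06, 0, 0]], "delta_rot": [[0, 0, 0], [0, 0, 0], [0, 0, 0], [0, 0, 0], [0, 0, 0]]}}

```text
time: 12.7
tool_pos: [0.5306, -0.0142, 0.104]
tcp_rot: [0.091, 1.569, -0.091]
wrist_force: [-0.4, -0.7, 0.0]
width: 0.001
```

Emit:
{"name": "carry_out", "arguments": {"offset": [[0.03, 0, 0], [0.03, 0, 0], [0.03, 0, 0], [0, 0, 0], [0, 0, 0]], "delta_rot": [[0, 0, 0], [0, 0, 0], [0, 0, 0], [0, 0, 0], [0, 0, 0]]}}

```text
time: 13.12
tool_pos: [0.5306, -0.0141, 0.1034]
tcp_rot: [0.091, 1.569, -0.091]
wrist_force: [-1.3, -0.0, 4.0]
width: 0.0
```

Flap 3 also stops at z = 0.1034. Now flap 4.

Emit:
{"name": "carry_out", "arguments": {"offset": [[-0.56, 0, 0], [-0.56, -0.3, 0], [-0.56, -0.4, 0], [-0.56, -0.4, 0], [-0.56, -0.4, 0]], "delta_rot": [[0, 0, 0], [0, 0, 0], [0, 0, 0], [0, 0, 0], [0, 0, 0]]}}

```text
time: 13.53
tool_pos: [0.5289, -0.0296, 0.1319]
tcp_rot: [0.091, 1.568, -0.091]
wrist_force: [-0.5, -0.9, -0.0]
width: 0.002
```

Emit:
{"name": "carry_out", "arguments": {"offset": [[0, -0.48, 0], [0, -0.48, 0], [0, -0.48, 0], [0, -0.48, 0], [0, -0.48, 0]], "delta_rot": [[0, 0, 0], [0, 0, 0], [0, 0, 0], [0, 0, 0], [0, 0, 0]]}}

```text
time: 13.95
tool_pos: [0.5256, -0.0534, 0.1307]
tcp_rot: [0.091, 1.57, -0.091]
wrist_force: [0.2, 0.6, -0.7]
width: 0.002
```

Emit:
{"name": "carry_out", "arguments": {"offset": [[0.2, -0.33, 0], [0.2, -0.33, 0], [0.2, -0.33, 0], [0.2, -0.33, 0], [0.2, -0.33, 0]], "delta_rot": [[0, 0, 0], [0, 0, 0], [0, 0, 0], [0, 0, 0], [0, 0, 0]]}}

```text
time: 14.37
tool_pos: [0.5239, -0.0694, 0.1206]
tcp_rot: [0.091, 1.569, -0.091]
wrist_force: [-0.0, 0.2, 0.4]
width: 0.0
```

Emit:
{"name": "carry_out", "arguments": {"offset": [[0.16, -0.2, 0], [0.16, -0.2, 0], [0.16, -0.2, 0], [0.16, -0.2, 0], [0.16, -0.2, 0]], "delta_rot": [[0, 0, 0], [0, 0, 0], [0, 0, 0], [0, 0, 0], [0, 0, 0]]}}

```text
time: 14.78
tool_pos: [0.523, -0.0794, 0.113]
tcp_rot: [0.091, 1.569, -0.091]
wrist_force: [0.1, 0.6, -0.6]
width: 0.003
```

Emit:
{"name": "carry_out", "arguments": {"offset": [[0.12, -0.19, 0], [0.12, -0.19, 0], [0.12, -0.19, 0], [0.12, -0.19, 0], [0.12, -0.19, 0]], "delta_rot": [[0, 0, 0], [0, 0, 0], [0, 0, 0], [0, 0, 0], [0, 0, 0]]}}

```text
time: 15.2
tool_pos: [0.5219, -0.0888, 0.107]
tcp_rot: [0.091, 1.569, -0.091]
wrist_force: [-0.3, 0.2, -0.3]
width: 0.004
```

```bash
python3 -c "
from h import *
bpose()"
```

```text
t 15.2 bx,by,h mm [   1.3 -122.7    6.1] F [-0.3  0.2 -0.3]
```

Emit:
{"name": "carry_out", "arguments": {"offset": [[0.06, 0, 0], [0.06, 0, 0], [0.06, 0, 0], [0.06, 0, 0], [0.06, 0, 0]], "delta_rot": [[0, 0, 0], [0, 0, 0], [0, 0, 0], [0, 0, 0], [0, 0, 0]]}}

```text
time: 15.62
tool_pos: [0.5219, -0.0886, 0.1041]
tcp_rot: [0.091, 1.569, -0.091]
wrist_force: [-0.1, -0.4, 0.6]
width: -0.001
```

Emit:
{"name": "carry_out", "arguments": {"offset": [[0.03, 0, 0], [0.03, 0, 0], [0.03, 0, 0], [0, 0, 0], [0, 0, 0]], "delta_rot": [[0, 0, 0], [0, 0, 0], [0, 0, 0], [0, 0, 0], [0, 0, 0]]}}

```text
time: 16.03
tool_pos: [0.5219, -0.0886, 0.1035]
tcp_rot: [0.091, 1.569, -0.091]
wrist_force: [-2.0, -0.0, 3.2]
width: -0.003
```

Emit:
{"name": "carry_out", "arguments": {"offset": [[-1, 0, 0], [-3, 0, 0], [-3, 0, 0], [-3, 0, 0], [-3, 0, 0]], "delta_rot": [[0, 0, 0], [0, 0, 0], [0, 0, 0], [0, 0, 0], [0, 0, 0]]}}

```text
time: 16.45
tool_pos: [0.5216, -0.0886, 0.2349]
tcp_rot: [0.091, 1.569, -0.091]
wrist_force: [0.4, -0.6, -0.2]
width: -0.003
```

Emit:
{"name": "carry_out", "arguments": {"offset": [[0, -3.4, -1.2], [0, -3.4, -1.2], [0, -3.4, -1.2], [0, -3.4, -1.2], [0, -3.4, -1.2]], "delta_rot": [[0, 0, 0], [0, 0, 0], [0, 0, 0], [0, 0, 0], [0, 0, 0]]}}

```text
time: 16.87
tool_pos: [0.4419, -0.2518, 0.234]
tcp_rot: [0.09, 1.568, -0.091]
wrist_force: [0.1, -0.4, -0.2]
width: -0.001
```

```bash
python3 - <<'E'
from h import *
bpose()
c,ex,ey,lz=[B[k] for k in('c','ex','ey','lz')]
for name in('top','scene'):
  im,d,W=pts(name); cv2.imwrite(f'pics/{name}9.png',im[...,::-1])
  A=np.load(name+'0.npz'); df=np.abs(im.astype(int)-A['im']).sum(-1)
  Q=W[d>0]; bx=(Q[:,:2]-c)@ex; by=(Q[:,:2]-c)@ey; h=Q[:,2]-lz
  print(name,'bare lid h',np.median(h[(abs(bx)<.06)&(abs(bx)>.035)&(abs(by)<.15)]).round(4))
  for i,hy in enumerate((.135,.06,-.015,-.09)):
    y=by-hy; g=lambda a,b:np.median(h[(abs(bx)<.02)&(y<a)&(y>b)]).round(4)
    print(i+1,'near hinge',g(-.003,-.015),'tip',g(-.033,-.044),'max',h[(abs(bx)<.03)&(y<.01)&(y>-.06)].max().round(4))
  if name=='top':
    m=((abs(W[...,2]-.1)<.008)&(W[...,0]>.3)&(W[...,0]<.8)).astype(np.uint8)
    n,l,s,_=cv2.connectedComponentsWithStats(m); k=1+np.argmax(s[1:,4])
    print(cv2.minAreaRect(W[l==k][:,:2].astype(np.float32)*1000))
E
```

```text
t 16.87 bx,by,h mm [ -59.5 -293.7  133.1] F [ 0.1 -0.4 -0.2]
top bare lid h 0.0
1 near hinge 0.0037 tip 0.0037 max 0.011
2 near hinge 0.0032 tip 0.0033 max 0.0111
3 near hinge 0.0035 tip 0.0038 max 0.0108
4 near hinge 0.0037 tip 0.0034 max 0.0106
((534.4833984375, 33.378662109375), (410.9566345214844, 270.39739990234375), 83.49958801269531)
scene bare lid h -0.0005
1 near hinge 0.003 tip 0.0031 max 0.0058
2 near hinge 0.0027 tip 0.0028 max 0.0061
3 near hinge 0.003 tip 0.0029 max 0.0065
4 near hinge 0.0029 tip 0.0028 max 0.0059
```

View pics/top9.png

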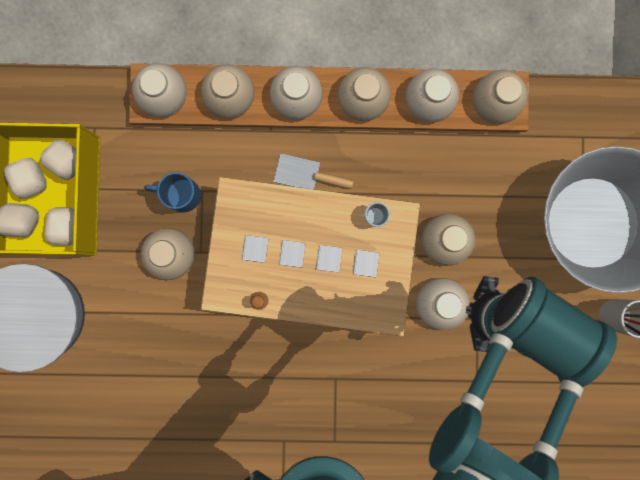

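View pics/scene9.png

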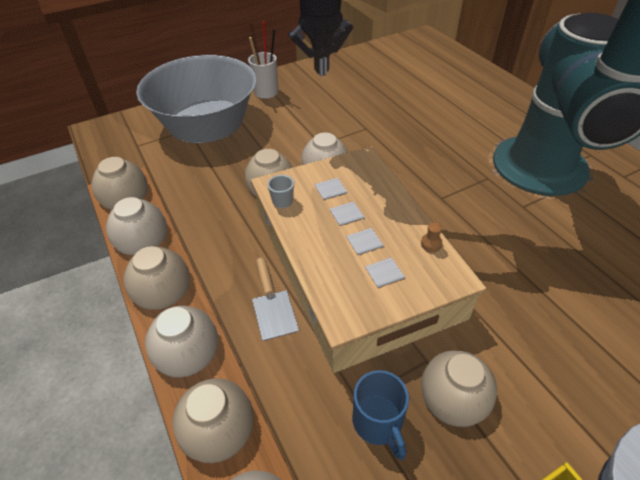

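All four flaps lie flat, at (255,249), (292,254), (329,259) and (366,264) in the top view. The box, cup, stamp, bowls, mug and scraper are at the same pixels as before, and the arm is clear, hovering near the right-hand bowl. Handing in.

```bash
python3 -c "
from workcell import *
print(finish_job())"
```

```text
the job is handed in; nothing more can be done
None
```

All four vent flaps are folded flat. I did them one after the other from left to right with the shut fingertips and handed the job in at about 17 s of the allowed 48 s.

- **Flaps:** Each flap came to a hard stop at z ≈ 0.1035 m, the height of a shut flap, with about 3–4.5 N at the end. In the last pictures all four read about 3–4 mm above the lid at both hinge and tip. A few stray depth readings in that strip were higher (up to 11 mm from the top camera, 6.5 mm from the scene camera). I took these as noise, because the medians and both pictures show the flaps flat.
- **Box:** It moved by 0.2 mm and 0.06°, which is within measuring error.
- **Other items:** The cup, stamp, bowls, mug and scraper look unmoved in the before-and-after pictures. I compared these by eye and did not measure them.
- **Robot:** It ended clear of everything, hovering at z = 0.234 m. No check failed.

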